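Line up the power modules on the bench shelf

ROBOT

A 6-joint arm with a two-finger parallel gripper is mounted at the origin on the work surface. World frame = base frame: x ahead of the robot, y to its left, z up, the work surface at z = 0. Lengths are in m, angles in degrees, forces in N, time in s.
With the tool pointing down it reaches from about 0.225 to 0.875 m from the base axis. Payload 3.4 kg.
Tool frame: the origin (TCP) lies at the very end of the fingers, on their centre line; the grasp point (between the pads) lies manip.grip_depth behind it (manip.grip_depth is the distance from the TCP to the grasp point, in m); z points along the fingers, y is the line along which they close (so a half turn about z gives the same grasp; the last joint's range is limited). The gripper opens to 85 mm and grips with 20 to 120 N. Pads are 22 mm wide; open, the fingers measure 114 mm over their backs; the gripper's body (76 mm by 85 mm) begins 54 mm behind the grasp point. The pads swing forward as they close: fully open they stand 13 mm farther back than shut.
Start: joints at [-71.562, 15.808, 86.224, -0, 77.962, -6.933], TCP at [0.246, -0.52, 0.207] pointing down, gripper open.
Joint ranges: [-165.64, 165.64], [-43.16, 119.46], [12.63, 154.43], [-67.54, 247.53], [6.08, 155.33], [-154.97, 154.97]. Speed limits (degrees/s): [147.25, 147.25, 180, 180, 180, 180].

INTERFACE

Orientations are given as a 3x3 rotation matrix whose columns are the frame's x, y, z axes.
In Python, from bench import manip, optics gives the robot as it stands. The module is installed in compiled form; this text tells all that it offers.
- The arm moves only by the tool carry_out, never from a script. Its argument "motion" is a list of rows, each a list of 5 numbers: the shift along the tool's x, y, z in mm, then the turn about the tool's z in degrees, then the opening, from -1 (shut) to 1 (fully open). A call has 1 to 20 rows; each row shifts and turns the commanded pose from where the row before left it, along the tool's axes as they then stand; what a row does not reach is not made up. A row lasts 1/10 s, in which the tool goes at most 50 mm and 8.59 degrees, less where a joint would pass 70% of its speed; a pose out of reach is approached as far as the arm can. A call with a gripper value outside its range is refused whole. The fingers move at their own pace and stop on an object; "force" is the grip in N (left out, the last holds). Time passes only in rows, so rows that do not move let the fingers close. It gives the time, the measured TCP pose, the force, the opening and the grip force at its end, in the units of the state.
- manip.state(): the state, without advancing time (a new reading comes with each control period).
- optics.capture(name): name is "scene" or "top"; returns a dict with "image" (384x512x3 uint8, red, green, blue), "z_map" (384x512 float32, m along the optical axis (not along the pixel's ray), 0 where there is no reading), "intrinsics" (3x3 intrinsics, pixels), "position" and "orientation" of the camera in the world. Camera axes: x right, y up, looking along -z (the intrinsics and any distortion apply to the point x, -y, -z); pixel columns grow to the right and rows downward; lengths in m; the calibration is good to about 2 mm. A picture is of the moment at which its call begins.
- manip.hand_in(): hands the job in; it is judged then, once.
The state is a dict: "time": time; "joint_positions": joint angles; "qvel": joint speeds; "tau": joint torques, N m; "tcp_pos": TCP position; "eef_rot": TCP orientation; "wrist_force": force on the tool from outside, world axes, zero at the start; "torque": the same for the moment, N m; "finger_gap": opening from 0.0 (shut) to 1.0 (fully open); "gripper_force": force on a finger pad.
Only numpy, scipy, OpenCV 4.12 (cv2) and the standard library are available. Lean on these libraries where they do the work, as an engineer would, in place of code of your own. Each camera call takes 0.05 s, during which the arm holds its last target. There are 200 camera calls.

TASK

Make one neat row of all three black power modules on the low shelf: slide the two already on it into place without lifting them, and add the one standing apart on the bench, setting it down gently. At the end all three stand flat on the board side by side, in any order, their short ends flush and square against the shelf's back rail, pushed up tight against each other and against the steel bookend. Tip none of them over, and leave the reel, the meter and the cup where they are.

Things in the scene. Friction and masses are not known exactly. Their poses are not given: they have to be found in the camera images.
- shelf: low fixed shelf, turned up to 9 degrees: plywood board 220 mm deep (its x) x 480 mm wide (its y), top 60 mm above the bench, open at front (-x) and ends. Origin at bench level under the board's centre; x to the back, z up. Aluminium back rail along the whole back: front face at shelf x = +100 mm, top 25 mm above the board. A module flush with it has its origin at shelf x = +55, z = +60 mm
- bookend: fixed upright steel plate across the board near its left or right end (varies): 190 mm along the shelf's x, 10 mm thick (its y), 45 mm high. Origin at the centre of its underside, on the board; axes parallel to the shelf's. The row starts at its inner face (towards the shelf's centre, 5 mm from its origin)
- module_a: power module, black plastic box, ribbed metal top, terminal strip on its front (-x) face: 90 mm deep (its x), 55 wide (its y), 60 high; 0.25 to 0.5 kg; origin at the centre of its underside, z up. Starts askew on the shelf, off the back rail, with a gap to the other one there; its x within 0.35 rad of the shelf's x
- module_b: power module, black plastic box, ribbed metal top, terminal strip on its front (-x) face: 90 mm deep (its x), 55 wide (its y), 60 high; 0.25 to 0.5 kg; origin at the centre of its underside, z up. Starts askew on the shelf, off the back rail, with a gap to the other one there; its x within 0.35 rad of the shelf's x
- module_c: power module, black plastic box, ribbed metal top, terminal strip on its front (-x) face: 90 mm deep (its x), 55 wide (its y), 60 high; 0.25 to 0.5 kg; origin at the centre of its underside, z up. Starts alone on the bench right of the shelf, its x within 0.5 rad of world x
- reel: bystander: small solid wire reel, grey flanges, 48 mm diameter, 45 mm high, standing loose on the shelf board near the end away from the bookend; origin at the centre of its underside
- meter: bystander: black hand multimeter lying on the bench, 150 x 78 x 36 mm; origin at the centre of its underside
- cup: bystander: white plastic cup, 72 mm diameter at the rim, 80 mm high, standing on the bench; origin at the centre of its underside

How it is judged (in metres and radians):
At the end, for the whole second after the job is handed in: All three modules at rest, flat on the board (3 degrees), each within 4 mm of flush with the back rail and square to it (0.05 rad), and none with its origin over 150.5 mm along the shelf from the bookend's origin (all gaps in the row together under 8 mm) (x of module_a in the frame of shelf between 0.051 and 0.062 m and z of module_a in the frame of shelf between 0.056 and 0.064 m and y of module_a in the frame of bookend between -0.1505 and 0.1505 m and angle between the x axis of each of module_a, module_b, module_c and the x axis of shelf, either way round below 0.05 rad and angle between each of module_a, module_b, module_c's own z axis and vertical below 0.05 rad and linear speed of each of module_a, module_b, module_c below 0.02 m/s and x of module_b in the frame of shelf between 0.051 and 0.062 m and z of module_b in the frame of shelf between 0.056 and 0.064 m and y of module_b in the frame of bookend between -0.1505 and 0.1505 m and x of module_c in the frame of shelf between 0.051 and 0.062 m and z of module_c in the frame of shelf between 0.056 and 0.064 m and y of module_c in the frame of bookend between -0.1505 and 0.1505 m); the robot touches nothing.
It fails at once if a module is tipped over (leans more than 25 degrees) (angle between any of module_a, module_b, module_c's own z axis and vertical above 0.44 rad).
It fails at once if one of the two modules that start on the shelf is lifted (20 mm or more) off the board or falls off it (z of any of module_a, module_b in the frame of shelf above 0.08 m or z of any of module_a, module_b in the frame of shelf below 0.045 m).
It fails at once if a module is dropped or knocked away (moves faster than 0.5 m/s with no finger touching it; a free fall of 13 mm) ((linear speed of module_a above 0.5 m/s and contact force between module_a and the fingers below 0.05 N) or (linear speed of module_b above 0.5 m/s and contact force between module_b and the fingers below 0.05 N) or (linear speed of module_c above 0.5 m/s and contact force between module_c and the fingers below 0.05 N)).
It fails at once if the reel, the meter or the cup is moved more than 20 mm from its place (distance of any of reel, meter, cup from where it was at the start of the episode above 0.02 m).
It also fails if it takes over 72 s, if anything falls off the work surface, if the arm or the gripper's body presses on something with over 40 N, if the wrist force passes 120 N, or if a joint passes its speed limit or range.

## Working session

There is one attempt and no reset: what is moved stays moved. The work goes in short steps, Python scripts to look and compute and a tool call to move; the robot and the scene stay as the last step left them, time stands still between calls to the robot, and variables do not carry over. Pictures are saved under pics/ and viewed, at most 10 in all, crops included, and the job is handed in when it is done.

Besides the shell and the picture viewer there is one more tool, called after "Request:" as name(argument=value, ...), one argument or row to a line, values as JSON. carry_out: Moves the arm, as the interface text tells. Its arguments: {"type":"object","properties":{"motion":{"type":"array","items":{"type":"array","items":{"type":"number"}}},"force":{"type":"number"}},"required":["motion"]}

```bash
mkdir -p pics; cat > h.py <<'E'
import numpy as np, cv2
from bench import manip, optics
def cap(n):
    c=optics.capture(n); return c
def pts(c):
    K=np.array(c["intrinsics"]);z=c["z_map"];h,w=z.shape
    u,v=np.meshgrid(np.arange(w),np.arange(h))
    P=np.stack([(u-K[0,2])/K[0,0]*z,-(v-K[1,2])/K[1,1]*z,-z],-1)
    return P@np.array(c["orientation"]).T+np.array(c["position"])
def save(c,f,s=1.5): cv2.imwrite("pics/"+f,cv2.resize(c["image"][:,:,::-1],None,fx=s,fy=s))
E
python3 - <<'E'
from h import *
for n in("top","scene"):
    c=cap(n);save(c,n+"0.png");print(n,c["position"],np.round(c["orientation"],3).tolist(),np.round(c["intrinsics"],1).tolist(),(c["z_map"]>0).mean())
    np.savez(n+"0.npz",P=pts(c),im=c["image"],z=c["z_map"])
s=manip.state();print(s,manip.grip_depth)
E
```

```text
top [ 0.444327   -0.03832912  1.19757372] [[-0.002, 0.988, -0.155], [-1.0, -0.004, -0.011], [-0.012, 0.155, 0.988]] [[486.0, 0.0, 248.3], [0.0, 486.0, 188.5], [0.0, 0.0, 1.0]] 0.9959513346354166
scene [ 1.46751091 -0.26323449  0.65809131] [[0.245, -0.534, 0.809], [0.969, 0.126, -0.21], [0.01, 0.836, 0.549]] [[382.2, 0.0, 251.0], [0.0, 382.2, 188.1], [0.0, 0.0, 1.0]] 0.9887491861979166
{'time': 0.1, 'joint_positions': array([-7.15629318e+01,  1.58448875e+01,  8.62881628e+01, -3.89561995e-04,
        7.79635102e+01, -6.93310584e+00]), 'qvel': array([-0.01415909, -0.06265185, -0.19653083,  0.09819762,  0.01107343,
        0.1537156 ]), 'tau': array([ 2.07017423e-03, -4.17698514e+01, -2.46404761e+01,  8.85436322e-06,
        5.77435727e-03, -9.10496212e-07]), 'tcp_pos': array([ 0.24619156, -0.51905408,  0.20641605]), 'eef_rot': array([[ 9.03557901e-01,  4.28465668e-01, -5.39305522e-04],
       [ 4.28465962e-01, -9.03556512e-01,  1.59669136e-03],
       [ 1.96834416e-04, -1.67377716e-03, -9.99998580e-01]]), 'wrist_force': array([ 1.59878573, -0.3944045 , -0.21233676]), 'torque': array([-0.00990645,  0.01196134, -0.02895014]), 'gripper_force': 0.0, 'finger_gap': 0.9999846038231858} 0.0187
```

View pics/top0.png

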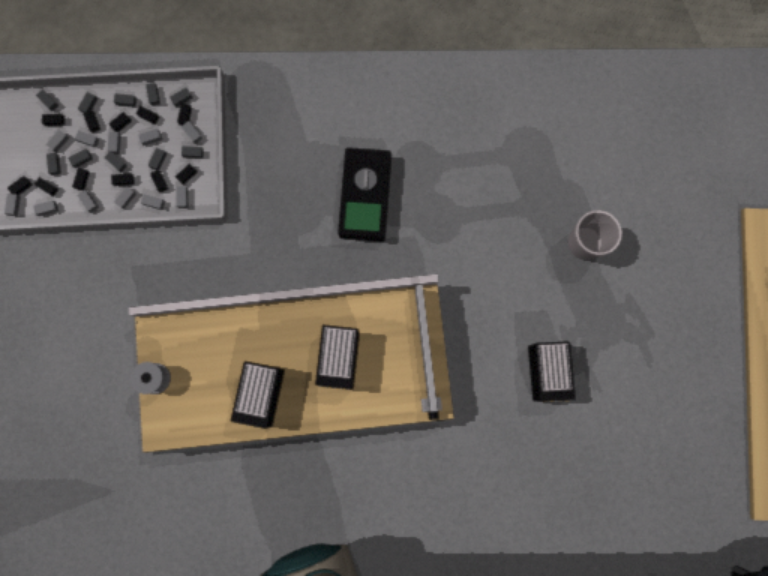

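View pics/scene0.png

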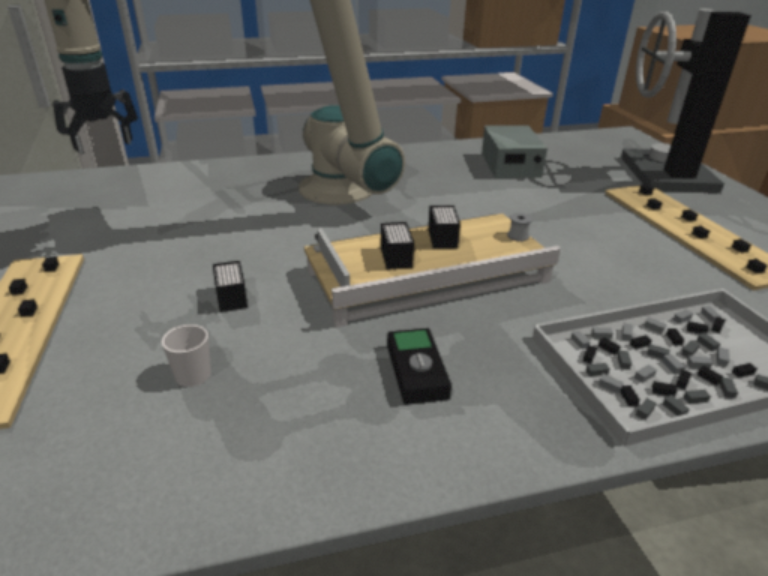

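Top view (768x576): the bookend is on the right (-y) end at (427,350). The rail runs along the top, from (130,311) to (437,280). Shelf modules are at (338,356) and (258,394), module C at (552,370), and the reel at (150,378). Next I'll measure poses from the depth.

```bash
cat >> h.py <<'E'
def rect(Q):
    (cx,cy),(w,h),a=cv2.minAreaRect((Q[:,:2]*1000).astype(np.float32))
    if w<h: w,h,a=h,w,a+90
    return np.round([cx,cy,w,h,(a+90)%180-90],1)
def blobs(P,lo,hi,box,mn=60):
    m=(P[...,2]>lo)&(P[...,2]<hi)&(P[...,0]>box[0])&(P[...,0]<box[1])&(P[...,1]>box[2])&(P[...,1]<box[3])
    n,l,s,_=cv2.connectedComponentsWithStats(m.astype(np.uint8),connectivity=4)
    return [(P[l==i],s[i,4],np.round(s[i,:4])) for i in range(1,n) if s[i,4]>=mn]
E
python3 - <<'E'
from h import *
P=np.load("top0.npz")["P"]
B=(.2,.8,-.45,.35)
for nm,lo,hi in(("modtops",.112,.13),("bookend/reel",.095,.111),("rail",.075,.094),("C top/board",.05,.07),("meter",.03,.042),("cup",.072,.09)):
    for Q,a,s in blobs(P,lo,hi,B,25): print(nm,a,s,rect(Q),"z",np.round(np.median(Q[:,2]),4))
E
```

```text
modtops 1018 [210 217  29  43] [504.3  27.2  90.9  55.4  -6.5] z 0.1205
modtops 1048 [154 241  33  45] [449.  146.8  91.4  55.4 -11. ] z 0.1204
bookend/reel 397 [277 190  15  85] [ 518.3 -105.9  188.9   10.4    6. ] z 0.1048
bookend/reel 373 [ 87 241  22  22] [474.7 312.5  47.5  46.6  89.8] z 0.1048
rail 190 [384 140  31  30] [ 698.6 -378.7   70.7   70.5  -20.3] z 0.0796
rail 1165 [ 86 183 207  27] [602.3 111.4 478.6  13.3 -84. ] z 0.0849
rail 42 [285 270   8  10] [ 422.8 -116.    20.1   15.7    1.1] z 0.0868
C top/board 112 [389 143  22  24] [ 709.1 -392.    60.7   32.    37.2] z 0.0604
C top/board 46 [382 154  19  18] [ 680.4 -359.8   56.2   15.5   43.4] z 0.0594
C top/board 16093 [ 90 189 213 114] [489.6 100.2 480.3 216.4 -84.1] z 0.06
C top/board 961 [356 228  28  40] [ 484.2 -306.9   90.7   55.6    3. ] z 0.0607
meter 1140 [225 119  35  40] [753.1 -10.2  97.6  77.9  -4.6] z 0.0365
meter 57 [391 147  16  20] [ 708.7 -395.4   54.2   21.1   30.6] z 0.036
meter 30 [356 244   3  24] [ 465.6 -280.7   53.9    1.8    3.3] z 0.0363
cup 216 [383 140  32  30] [ 698.6 -378.7   70.7   70.5  -20.3] z 0.0792
cup 1197 [ 86 183 207  27] [602.3 111.4 478.6  13.3 -84. ] z 0.0848
cup 37 [285 271   8   9] [ 421.7 -116.    17.8   15.7    1.1] z 0.0865
```

```bash
cat >> h.py <<'E'
EX=np.array([np.cos(np.radians(6)),np.sin(np.radians(6))]);EY=np.array([-EX[1],EX[0]])
def st(s,t): return EX*s+EY*t     # mm shelf-aligned -> world mm
def plan(xy,z,yaw):
    "turn first, then shift (tool axes after turn), mm/deg"
    S=manip.state();R=S["eef_rot"];y0=np.degrees(np.arctan2(R[1,0],R[0,0]));p=S["tcp_pos"]*1000
    d=np.array([*xy,z])-p;a=np.radians(yaw)
    print("turn %.1f"%((y0-yaw+180)%360-180),"shift x %.1f y %.1f z %.1f"%(d[0]*np.cos(a)+d[1]*np.sin(a),d[0]*np.sin(a)-d[1]*np.cos(a),-d[2]),"| s,t now",np.round([p[:2]@EX,p[:2]@EY,p[2],y0],1))
E
python3 -c "
from h import *
plan((504.3,27.2),200,-6.5)"
```

```text
turn 31.9 shift x 194.6 y -572.0 z 6.4 | s,t now [ 190.6 -541.9  206.4   25.4]
```

Request:
carry_out(
  motion=[
    [0,0,0,8,1],
    [0,0,0,8,1],
    [0,0,0,8,1],
    [0,0,0,7.9,1],
    [12.2,-35.8,0,0,1],
    [12.2,-35.8,0,0,1],
    [12.2,-35.8,0,0,1],
    [12.2,-35.8,0,0,1],
    [12.2,-35.8,0,0,1],
    [12.2,-35.8,0,0,1],
    [12.2,-35.8,0,0,1],
    [12.2,-35.8,0,0,1],
    [12.2,-35.8,0,0,1],
    [12.2,-35.8,0,0,1],
    [12.2,-35.8,0,0,1],
    [12.2,-35.8,0,0,1],
    [12.2,-35.8,0,0,1],
    [12.2,-35.8,0,0,1],
    [12.2,-35.8,0,0,1],
    [12.2,-35.8,0,0,1],
  ],
  force=40,
)

```text
time: 2.1
tcp_pos: [0.5056, 0.0289, 0.2069]
eef_rot: [[0.994, -0.113, -0.001], [-0.113, -0.994, -0.0], [-0.001, 0.0, -1.0]]
wrist_force: [0.1, -0.7, 0.6]
finger_gap: 0.999
gripper_force: 0.0
```

```bash
python3 -c "
from h import *
plan((504.3,27.2),74,-6.5)"
```

```text
turn -0.0 shift x -1.1 y 1.8 z 132.9 | s,t now [505.8 -24.1 206.9  -6.5]
```

Descend and close (TCP 14 mm above the board).

Request:
carry_out(
  motion=[
    [-1,1.8,15,0,1],
    [0,0,20,0,1],
    [0,0,20,0,1],
    [0,0,20,0,1],
    [0,0,20,0,1],
    [0,0,20,0,1],
    [0,0,15,0,1],
    [0,0,3,0,1],
    [0,0,0,0,1],
    [0,0,0,0,-1],
    [0,0,0,0,-1],
    [0,0,0,0,-1],
    [0,0,0,0,-1],
    [0,0,0,0,-1],
    [0,0,0,0,-1],
  ],
)

```text
time: 3.6
tcp_pos: [0.5052, 0.0257, 0.0753]
eef_rot: [[0.993, -0.114, 0.002], [-0.114, -0.993, 0.0], [0.002, -0.0, -1.0]]
wrist_force: [-0.2, 1.1, 5.0]
finger_gap: 0.632
gripper_force: 44.3
```

```bash
python3 -c "
from h import *
plan(st(556,-105),74,6)"
```

```text
turn -12.5 shift x 50.9 y 77.8 z 1.3 | s,t now [505.1 -27.2  75.3  -6.5]
```

Request:
carry_out(
  motion=[
    [0,0,0,-3,-1],
    [0,0,0,-3,-1],
    [0,0,0,-3,-1],
    [0,0,0,-3.5,-1],
    [5,7.8,0,0,-1],
    [5,7.8,0,0,-1],
    [5,7.8,0,0,-1],
    [5,7.8,0,0,-1],
    [5,7.8,0,0,-1],
    [5,7.8,0,0,-1],
    [5,7.8,0,0,-1],
    [5,7.8,0,0,-1],
    [5,7.8,0,0,-1],
    [5,7.8,0,0,-1],
    [0,0,0,0,-1],
    [0,0,0,0,-1],
  ],
)

```text
time: 5.2
tcp_pos: [0.5625, -0.0469, 0.0754]
eef_rot: [[0.995, 0.104, 0.001], [0.104, -0.995, -0.0], [0.001, 0.0, -1.0]]
wrist_force: [-0.9, 0.3, 7.3]
finger_gap: 0.639
gripper_force: 44.5
```

```bash
python3 - <<'E'
from h import *
plan(st(556,-105),74,6)
c=cap("top");save(c,"m1.png")
for Q,a,s in blobs(pts(c),.112,.13,(.2,.8,-.45,.35),40): 
  r=rect(Q);print(r,a,r[:2]@EX,r[:2]@EY)
E
```

```text
turn -0.1 shift x 1.5 y -0.5 z 1.4 | s,t now [ 554.5 -105.5   75.4    5.9]
[531.  -50.3  54.7  29.3 -84.7] 255 522.8333447381901 -105.52906533214814
[449.  147.   91.2  55.7 -11.5] 1053 461.90601512069975 99.26143861195976
```

View pics/m1.png

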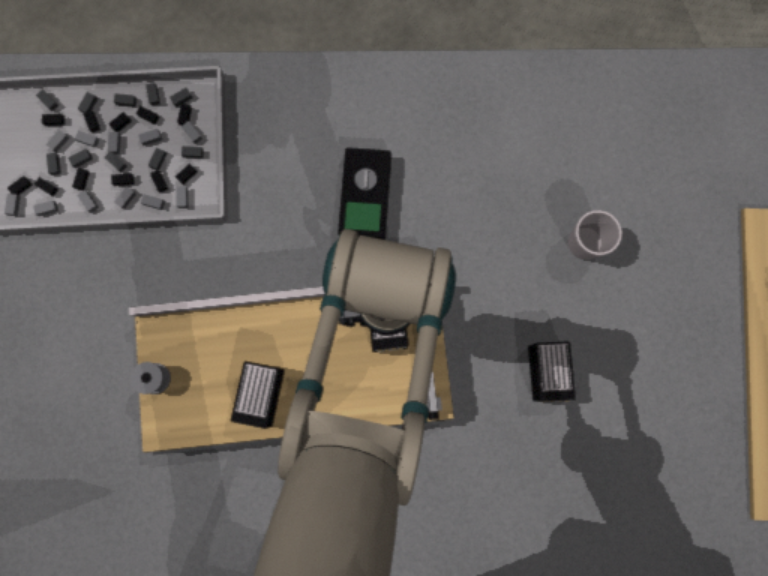

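Module 1 is dragged into place with its front edge at about (389,348), clear of the bookend. I'll release and rise.

Request:
carry_out(
  motion=[
    [0,0,0,0,0.5],
    [0,0,0,0,0.5],
    [0,0,0,0,0.5],
    [0,0,-10,0,0.5],
    [0,0,-20,0,0.5],
    [0,0,-25,0,0.5],
    [0,0,-25,0,0.5],
    [0,0,-5,0,1],
    [0,0,0,0,1],
  ],
)

```text
time: 6.15
tcp_pos: [0.5627, -0.0469, 0.1603]
eef_rot: [[0.995, 0.104, 0.002], [0.104, -0.995, -0.001], [0.002, 0.001, -1.0]]
wrist_force: [-0.3, -0.7, -0.4]
finger_gap: 0.998
gripper_force: 0.0
```

```bash
python3 -c "
from h import *
plan((449,147),160,-11.2)"
```

```text
turn 17.2 shift x -149.2 y -168.1 z 0.3 | s,t now [ 554.7 -105.5  160.3    6. ]
```

Request:
carry_out(
  motion=[
    [0,0,0,5.7,1],
    [0,0,0,5.7,1],
    [0,0,0,5.8,1],
    [-25,-28,0,0,1],
    [-25,-28,0,0,1],
    [-25,-28,0,0,1],
    [-25,-28,0,0,1],
    [-25,-28,0,0,1],
    [-24,-28,0,0,1],
    [0,0,0,0,1],
    [0,0,20,0,1],
    [0,0,25,0,1],
    [0,0,25,0,1],
    [0,0,15,0,1],
    [0,0,0,0,-1],
    [0,0,0,0,-1],
    [0,0,0,0,-1],
    [0,0,0,0,-1],
    [0,0,0,0,-1],
    [0,0,0,0,-1],
  ],
)

```text
time: 8.15
tcp_pos: [0.4486, 0.1469, 0.0743]
eef_rot: [[0.981, -0.195, 0.0], [-0.195, -0.981, -0.0], [0.0, 0.0, -1.0]]
wrist_force: [1.5, -0.0, -2.6]
finger_gap: 0.63
gripper_force: 44.8
```

```bash
python3 -c "
from h import *
plan(st(556,-27),74,6)"
```

```text
turn -17.2 shift x 94.5 y 126.2 z 0.3 | s,t now [461.5  99.2  74.3 -11.2]
```

Request:
carry_out(
  motion=[
    [0,0,0,-3.5,-1],
    [0,0,0,-3.5,-1],
    [0,0,0,-3.5,-1],
    [0,0,0,-3.5,-1],
    [0,0,0,-3.2,-1],
    [9,12,0,0,-1],
    [9,12,0,0,-1],
    [9,12,0,0,-1],
    [9,12,0,0,-1],
    [9,12,0,0,-1],
    [9,12,0,0,-1],
    [9,12,0,0,-1],
    [9,12,0,0,-1],
    [9,12,0,0,-1],
    [9,12,0,0,-1],
    [2,6,0,0,-1],
    [0,0,0,0,-1],
    [0,0,0,0,0.5],
    [0,0,0,0,0.5],
    [0,0,0,0,0.5],
  ],
)

```text
time: 10.15
tcp_pos: [0.5528, 0.0315, 0.074]
eef_rot: [[0.994, 0.105, -0.0], [0.105, -0.994, -0.0], [-0.001, 0.0, -1.0]]
wrist_force: [-1.0, 0.3, -0.1]
finger_gap: 0.749
gripper_force: 0.0
```

Request:
carry_out(
  motion=[
    [0,0,-10,0,0.5],
    [0,0,-20,0,0.5],
    [0,0,-30,0,0.5],
    [0,0,-30,0,0.5],
    [0,0,0,0,1],
  ],
)

```text
time: 10.65
tcp_pos: [0.5565, 0.0313, 0.1694]
eef_rot: [[0.994, 0.105, 0.01], [0.105, -0.995, -0.001], [0.01, 0.002, -1.0]]
wrist_force: [0.6, -0.4, -0.4]
finger_gap: 0.899
gripper_force: 0.0
```

```bash
python3 -c "
from h import *
plan((484.2,-306.9),160,3)"
```

```text
turn 3.0 shift x -89.9 y 334.0 z 9.4 | s,t now [556.7 -27.  169.4   6. ]
```

Request:
carry_out(
  motion=[
    [0,0,0,3,1],
    [-9,33.4,0,0,1],
    [-9,33.4,0,0,1],
    [-9,33.4,0,0,1],
    [-9,33.4,0,0,1],
    [-9,33.4,0,0,1],
    [-9,33.4,0,0,1],
    [-9,33.4,0,0,1],
    [-9,33.4,0,0,1],
    [-9,33.4,0,0,1],
    [-9,33.4,0,0,1],
    [0,0,0,0,1],
  ],
)

```text
time: 11.85
tcp_pos: [0.4798, -0.3109, 0.164]
eef_rot: [[0.999, 0.048, -0.0], [0.048, -0.999, -0.003], [-0.001, 0.003, -1.0]]
wrist_force: [-0.0, 0.3, -0.4]
finger_gap: 0.998
gripper_force: 0.0
```

```bash
python3 - <<'E'
from h import *
plan((484.2,-306.9),14,3)
c=cap("top");save(c,"m2.png")
for Q,a,s in blobs(pts(c),.112,.13,(.2,.8,-.45,.35),40): 
  r=rect(Q);print(r,a,r[:2]@EX,r[:2]@EY)
E
```

```text
turn -0.2 shift x 4.6 y -3.8 z 150.0 | s,t now [ 444.7 -359.4  164.     2.8]
[561.3 -47.2  91.6  54.8   5.7] 996 553.2913964039784 -105.6132598935164
[555.1  29.6  91.4  55.    5.8] 1002 555.1531466316511 -28.585901856973553
```

View pics/m2.png

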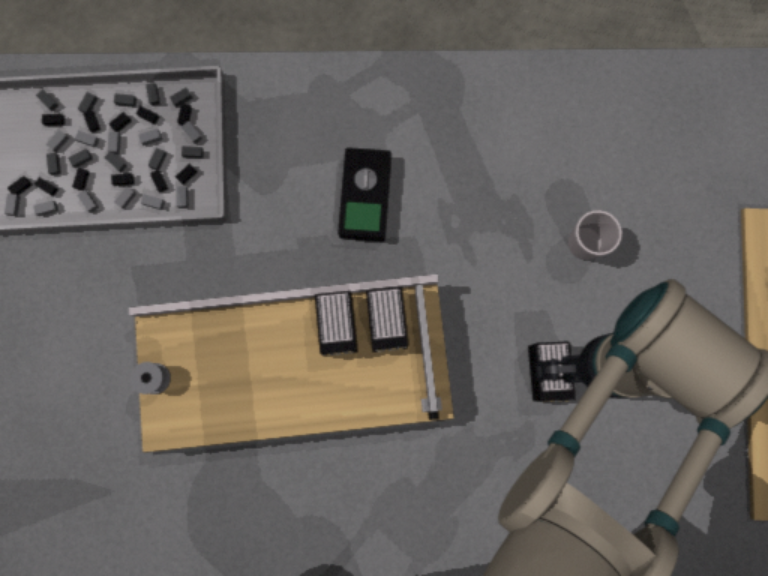

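Modules at (336,322) and (387,318) stand square near the rail, with clear gaps. Next I'll grasp C.

Request:
carry_out(
  motion=[
    [4.6,-3.8,20,0,1],
    [0,0,25,0,1],
    [0,0,25,0,1],
    [0,0,25,0,1],
    [0,0,25,0,1],
    [0,0,20,0,1],
    [0,0,8,0,1],
    [0,0,0,0,1],
    [0,0,0,0,-1],
    [0,0,0,0,-1],
    [0,0,0,0,-1],
    [0,0,0,0,-1],
    [0,0,0,0,-1],
    [0,0,0,0,-1],
  ],
  force=60,
)

```text
time: 13.3
tcp_pos: [0.4867, -0.3044, 0.0183]
eef_rot: [[0.999, 0.052, 0.004], [0.052, -0.999, -0.003], [0.004, 0.004, -1.0]]
wrist_force: [0.1, 1.2, 5.7]
finger_gap: 0.629
gripper_force: 66.1
```

```bash
python3 -c "
from h import *
plan(st(535,52),170,6)"
```

```text
turn -3.0 shift x 82.8 y -405.6 z -151.7 | s,t now [ 452.2 -353.6   18.3    3. ]
```

Request:
carry_out(
  motion=[
    [0,0,-10,0,-1],
    [0,0,-25,0,-1],
    [0,0,-30,0,-1],
    [0,0,-30,0,-1],
    [0,0,-30,0,-1],
    [0,0,-25,-1.5,-1],
    [0,0,-5,-1.5,-1],
    [5,-20,0,0,-1],
    [8,-33,0,0,-1],
    [8,-33,0,0,-1],
    [8,-33,0,0,-1],
    [8,-33,0,0,-1],
    [8,-33,0,0,-1],
    [8,-33,0,0,-1],
    [8,-33,0,0,-1],
    [8,-33,0,0,-1],
    [8,-33,0,0,-1],
    [8,-33,0,0,-1],
    [8,-33,0,0,-1],
    [0,0,0,0,-1],
  ],
)

```text
time: 15.3
tcp_pos: [0.5366, 0.0921, 0.1696]
eef_rot: [[0.994, 0.108, -0.003], [0.108, -0.994, 0.003], [-0.003, -0.003, -1.0]]
wrist_force: [-0.1, -0.0, -3.6]
finger_gap: 0.63
gripper_force: 65.2
```

```bash
python3 -c "
from h import *
plan(st(555,52),79,6);print(manip.state()['wrist_force'])"
```

```text
turn 0.2 shift x 11.7 y -16.5 z 90.6 | s,t now [543.3  35.5 169.6   6.2]
[-0.13535005 -0.01446804 -3.62762888]
```

Request:
carry_out(
  motion=[
    [5,-8,0,0,-1],
    [5.5,-8.5,0,0.2,-1],
    [0,0,0,0,-1],
    [0,0,20,0,-1],
    [0,0,20,0,-1],
    [0,0,20,0,-1],
    [0,0,15,0,-1],
    [0,0,8,0,-1],
    [0,0,2,0,-1],
    [0,0,1,0,-1],
    [0,0,0,0,-1],
    [0,0,0,0,-1],
  ],
)

```text
time: 16.5
tcp_pos: [0.5471, 0.1052, 0.086]
eef_rot: [[0.995, 0.1, 0.002], [0.1, -0.995, -0.0], [0.002, 0.0, -1.0]]
wrist_force: [0.6, 1.0, -4.9]
finger_gap: 0.623
gripper_force: 65.2
```

```bash
python3 -c "
from h import *
plan(st(555,52),79,6);print(manip.state()['wrist_force'])"
```

```text
turn -0.2 shift x -0.1 y -4.6 z 7.0 | s,t now [555.1  47.4  86.    5.8]
[ 0.55944655  0.98312252 -4.91229066]
```

Step down 1 mm at a time.

Request:
carry_out(
  motion=[
    [0,-1.5,1,0,-1],
    [0,-1.5,1,0,-1],
    [0,-1,1,0,-1],
    [0,0,1,0,-1],
    [0,0,1,0,-1],
    [0,0,1,0,-1],
    [0,0,0,0,-1],
  ],
)

```text
time: 17.2
tcp_pos: [0.5459, 0.1092, 0.0789]
eef_rot: [[0.995, 0.101, -0.0], [0.101, -0.995, -0.0], [-0.0, 0.0, -1.0]]
wrist_force: [0.6, 0.2, -4.8]
finger_gap: 0.628
gripper_force: 65.2
```

Request:
carry_out(
  motion=[
    [0,0,1,0,-1],
    [0,0,0.5,0,-1],
    [0,0,0.5,0,-1],
    [0,0,0,0,-1],
  ],
)

```text
time: 17.6
tcp_pos: [0.5461, 0.1092, 0.0783]
eef_rot: [[0.995, 0.101, 0.001], [0.101, -0.995, -0.0], [0.001, 0.0, -1.0]]
wrist_force: [-2.8, 1.0, 5.1]
finger_gap: 0.631
gripper_force: 66.3
```

Request:
carry_out(
  motion=[
    [0,0,0,0,0.5],
    [0,0,0,0,0.5],
    [0,0,0,0,0.5],
    [0,0,-10,0,0.5],
    [0,0,-20,0,0.5],
    [0,0,-30,0,0.5],
    [0,0,-30,0,0.5],
    [0,-10,0,0,0.5],
    [0,-20,0,0,0],
    [0,-23,0,0,0],
    [0,0,0,-8.5,0],
    [0,0,0,-8.5,0],
    [0,0,0,-8.5,0],
    [0,0,0,-8.5,0],
    [0,0,0,-8.5,0],
    [0,0,0,-8.5,0],
    [0,0,0,-8.5,0],
    [0,0,0,-8.5,0],
    [0,0,0,-8.5,0],
    [0,0,0,-8.5,0],
  ],
)

```text
time: 19.6
tcp_pos: [0.5405, 0.1622, 0.167]
eef_rot: [[-0.02, 1.0, -0.001], [1.0, 0.02, 0.0], [0.0, -0.001, -1.0]]
wrist_force: [0.6, -0.6, -0.2]
finger_gap: 0.5
gripper_force: 0.0
```

```bash
cat > look.py <<'E'
from h import *
c=cap("top")
for Q,a,s in blobs(pts(c),.112,.13,(.2,.8,-.45,.35),40): 
  r=rect(Q);print(r,a,"s,t",np.round([r[:2]@EX,r[:2]@EY],1))
E
python3 -c "
from look import *
save(c,'m3.png')
plan(st(553,108),78,96)"
```

```text
[561.1 -47.3  91.   54.9   5.8] 1000 s,t [ 553.1 -105.7]
[555.8  29.8  91.2  55.    5.7] 1000 s,t [555.9 -28.5]
[544.  108.9  91.   55.6   5.9] 1008 s,t [552.4  51.4]
turn -4.7 shift x 3.2 y -1.4 z 88.9 | s,t now [554.4 104.8 166.9  91.3]
```

View pics/m3.png

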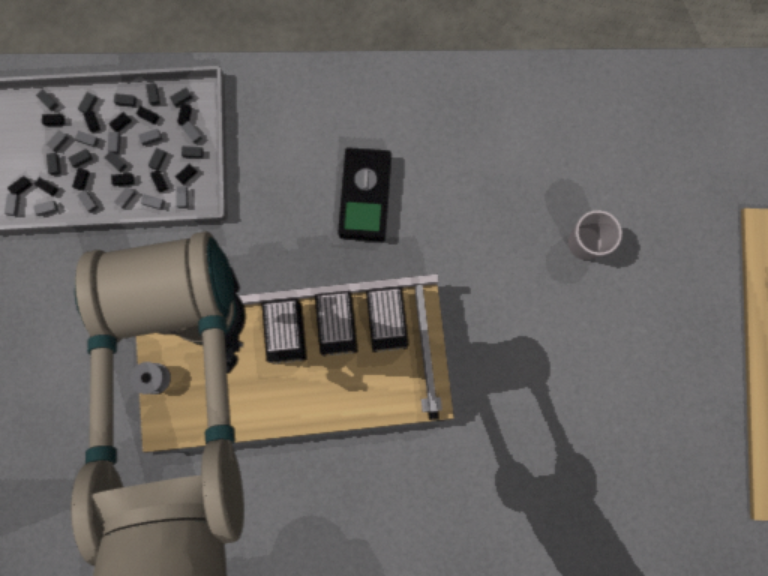

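All three are spaced and square at (284,329), (336,322) and (387,318). Next I'll lower the two fingers to the left of the row and push toward the bookend.

Request:
carry_out(
  motion=[
    [3,-1,0,-4.7,0],
    [0,0,20,0,0],
    [0,0,25,0,0],
    [0,0,25,0,0],
    [0,0,20,0,0],
    [0,0,0,0,0],
    [-6,0,0,0,0],
    [-6,0,0,0,0],
    [-6,0,0,0,0],
    [-6,0,0,0,0],
    [-6,0,0,0,0],
    [-6,0,0,0,0],
    [-6,0,0,0,0],
    [-6,0,0,0,0],
    [-6,0,0,0,0],
    [-6,0,0,0,0],
    [-6,0,0,0,0],
    [-6,0,0,0,0],
    [0,0,0,0,0],
  ],
)

```text
time: 21.55
tcp_pos: [0.5467, 0.0934, 0.0775]
eef_rot: [[-0.094, 0.996, 0.0], [0.996, 0.094, 0.001], [0.001, 0.0, -1.0]]
wrist_force: [-0.5, 4.7, 3.5]
finger_gap: 0.501
gripper_force: 2.4
```

```bash
python3 -c "
from look import *
plan(st(553,21.5),78,96)"
```

```text
[556.1  -2.2 160.   95.  -84.3] 2685 s,t [552.8 -60.3]
turn -0.6 shift x -14.2 y -0.5 z -0.6 | s,t now [553.5  35.7  77.4  95.4]
```

Request:
carry_out(
  motion=[
    [-3,0,0,-0.6,0],
    [-3,0,0,0,0],
    [-3,0,0,0,0],
    [-3,0,0,0,0],
    [-1,0,0,0,0],
    [0,0,0,0,0],
  ],
)

```text
time: 22.2
tcp_pos: [0.5475, 0.0815, 0.0774]
eef_rot: [[-0.105, 0.994, -0.001], [0.994, 0.105, 0.003], [0.003, -0.0, -1.0]]
wrist_force: [-1.0, 7.8, 4.3]
finger_gap: 0.5
gripper_force: 3.7
```

Request:
carry_out(
  motion=[
    [-1,0,0,0,0],
    [-1,0,0,0,0],
    [-1,0,0,0,0],
    [0,0,0,0,0],
  ],
)

```text
time: 22.6
tcp_pos: [0.5477, 0.0794, 0.0774]
eef_rot: [[-0.105, 0.995, -0.001], [0.995, 0.105, 0.004], [0.004, -0.0, -1.0]]
wrist_force: [-1.2, 9.9, 4.3]
finger_gap: 0.499
gripper_force: 4.8
```

```bash
python3 -c "
from look import *
plan(st(553,21.5),78,96)"
```

```text
[559.2 -20.  153.4  95.2 -83.1] 2546 s,t [554.  -78.3]
turn 0.0 shift x -0.2 y -0.0 z -0.6 | s,t now [553.   21.7  77.4  96. ]
```

Request:
carry_out(
  motion=[
    [-1,0,0,0,0],
    [-1,0,0,0,0],
    [-1,0,0,0,0],
    [0,0,0,0,0],
  ],
)

```text
time: 23.05
tcp_pos: [0.5477, 0.0795, 0.0774]
eef_rot: [[-0.104, 0.995, -0.001], [0.995, 0.104, 0.01], [0.01, -0.0, -1.0]]
wrist_force: [-0.5, 17.0, 5.2]
finger_gap: 0.498
gripper_force: 8.8
```

Request:
carry_out(
  motion=[
    [10,0,0,0,0],
    [10,0,0,0,0],
    [0,0,-20,0,0],
    [0,0,-30,0,0],
    [0,0,-40,0,0],
    [0,0,0,8.5,1],
    [0,0,0,8.5,1],
    [0,0,0,8.5,1],
    [0,0,0,8.5,1],
    [0,0,0,8.5,1],
    [0,0,0,8.5,1],
    [0,0,0,8.5,1],
    [0,0,0,8.5,1],
    [0,0,0,8.5,1],
    [0,0,0,8.5,1],
    [0,0,0,5,1],
    [-25,20,0,0,1],
    [-25,30,0,0,1],
    [-25,30,0,0,1],
    [0,30,0,0,1],
  ],
)

```text
time: 25.05
tcp_pos: [0.4792, -0.0244, 0.1666]
eef_rot: [[0.994, 0.107, -0.005], [0.107, -0.994, -0.002], [-0.005, 0.001, -1.0]]
wrist_force: [0.9, -0.8, -0.7]
finger_gap: 0.999
gripper_force: 0.0
```

```bash
python3 -c "
from look import *
plan(st(475,-72),68,6)"
```

```text
[595.8 -28.6 144.   58.5  75.3] 899 s,t [589.5 -90.7]
turn 0.0 shift x -1.6 y -7.4 z 98.9 | s,t now [476.6 -79.4 166.9   6. ]
```

Request:
carry_out(
  motion=[
    [-1,-7.4,0,0,1],
    [0,0,20,0,1],
    [0,0,25,0,1],
    [0,0,25,0,1],
    [0,0,20,0,1],
    [0,0,7,0,1],
    [0,0,0,0,1],
    [4,0,0,0,1],
    [4,0,0,0,1],
    [4,0,0,0,1],
    [4,0,0,0,1],
    [3,0,0,0,1],
    [2,0,0,0,1],
    [2,0,0,0,1],
    [0,0,0,0,1],
  ],
)

```text
time: 26.6
tcp_pos: [0.5018, -0.0135, 0.0699]
eef_rot: [[0.994, 0.106, -0.006], [0.106, -0.994, -0.0], [-0.006, -0.0, -1.0]]
wrist_force: [-6.1, -1.3, 5.0]
finger_gap: 0.996
gripper_force: 3.4
```

Request:
carry_out(
  motion=[
    [1,0,0,0,1],
    [1,0,0,0,1],
    [1,0,0,0,1],
    [0,0,0,0,1],
  ],
)

```text
time: 27.0
tcp_pos: [0.5044, -0.0132, 0.0699]
eef_rot: [[0.994, 0.106, -0.006], [0.106, -0.994, -0.0], [-0.006, -0.0, -1.0]]
wrist_force: [-6.8, -1.6, 5.2]
finger_gap: 0.999
gripper_force: 3.7
```

```bash
python3 -c "
from h import *
plan(st(503,-72),68,6)"
```

```text
turn 0.1 shift x 2.8 y 6.2 z 1.9 | s,t now [500.2 -65.8  69.9   6.1]
```

Request:
carry_out(
  motion=[
    [1,0,0,0,1],
    [1,0,0,0,1],
    [1,0,0,0,1],
    [1,0,0,0,1],
    [0,0,0,0,1],
  ],
)

```text
time: 27.5
tcp_pos: [0.5062, -0.0129, 0.0698]
eef_rot: [[0.994, 0.106, -0.01], [0.106, -0.994, -0.001], [-0.01, -0.0, -1.0]]
wrist_force: [-10.7, -1.9, 8.4]
finger_gap: 0.994
gripper_force: 5.8
```

Request:
carry_out(
  motion=[
    [1,0,0,0,1],
    [1,0,0,0,1],
    [1,0,0,0,1],
    [0,0,0,0,1],
  ],
)

```text
time: 27.9
tcp_pos: [0.506, -0.0129, 0.0696]
eef_rot: [[0.994, 0.106, -0.017], [0.106, -0.994, -0.001], [-0.017, -0.001, -1.0]]
wrist_force: [-15.7, -4.0, 13.0]
finger_gap: 1.003
gripper_force: 8.8
```

Request:
carry_out(
  motion=[
    [-10,0,0,0,1],
    [-10,0,0,0,1],
    [-10,6,0,0,-1],
    [0,0,0,0,-1],
    [0,0,0,0,-1],
    [0,0,0,0,-1],
    [0,0,0,0,-1],
    [0,0,0,0,-1],
    [0,0,0,0,-1],
  ],
)

```text
time: 28.8
tcp_pos: [0.4856, -0.0214, 0.0701]
eef_rot: [[0.994, 0.106, 0.0], [0.106, -0.994, -0.0], [0.0, 0.0, -1.0]]
wrist_force: [0.6, -0.2, 0.6]
finger_gap: 0.002
gripper_force: 0.0
```

```bash
python3 -c "
from h import *
plan(st(502,-72),70,6)"
```

```text
turn 0.1 shift x 21.3 y -0.0 z 0.1 | s,t now [480.7 -72.   70.1   6.1]
```

Request:
carry_out(
  motion=[
    [4,0,0,0,-1],
    [4,0,0,0,-1],
    [4,0,0,0,-1],
    [3,0,0,0,-1],
    [2,0,0,0,-1],
    [2,0,0,0,-1],
    [2,0,0,0,-1],
    [1,0,0,0,-1],
    [1,0,0,0,-1],
    [1,0,0,0,-1],
    [0,0,0,0,-1],
  ],
)

```text
time: 29.9
tcp_pos: [0.5071, -0.0191, 0.0699]
eef_rot: [[0.994, 0.106, -0.004], [0.106, -0.994, -0.0], [-0.004, -0.0, -1.0]]
wrist_force: [-5.5, -1.7, 3.4]
finger_gap: -0.001
gripper_force: 3.1
```

Request:
carry_out(
  motion=[
    [1,0,0,0,-1],
    [1,0,0,0,-1],
    [1,0,0,0,-1],
    [0,0,0,0,-1],
  ],
)

```text
time: 30.3
tcp_pos: [0.5069, -0.0191, 0.07]
eef_rot: [[0.994, 0.107, -0.01], [0.107, -0.994, -0.001], [-0.01, -0.0, -1.0]]
wrist_force: [-12.0, -3.8, 9.1]
finger_gap: -0.004
gripper_force: 6.3
```

Request:
carry_out(
  motion=[
    [-10,0,0,0,-1],
    [-15,0,0,0,-1],
    [0,0,-25,0,-1],
    [0,0,-40,0,-1],
    [0,0,-40,0,-1],
    [0,35,0,0,-1],
    [-10,40,0,0,-1],
    [-10,40,0,0,-1],
    [-10,40,0,0,-1],
    [-10,40,0,0,-1],
    [-10,40,0,0,-1],
    [-10,40,0,0,-1],
    [0,20,0,0,-1],
    [0,0,0,0,-1],
  ],
)

```text
time: 31.7
tcp_pos: [0.46, -0.3241, 0.1751]
eef_rot: [[0.995, 0.102, 0.003], [0.102, -0.995, -0.002], [0.002, 0.002, -1.0]]
wrist_force: [-0.1, 0.2, -0.4]
finger_gap: 0.0
gripper_force: 0.0
```

```bash
python3 - <<'E'
from look import *
save(c,'m4.png')
P=pts(c)
for nm,lo,hi in(("bookend/reel",.095,.111),("rail",.075,.094),("meter",.03,.042)):
    for Q,a,s in blobs(P,lo,hi,(.2,.8,-.2,.35),100): print(nm,a,rect(Q))
# per-column edges of the row in s,t
Q=P.reshape(-1,3);Q=Q[(Q[:,2]>.112)&(Q[:,2]<.13)]*1000;s=Q[:,:2]@EX;t=Q[:,:2]@EY
k=(t>-170)&(t<40)&(s>480)&(s<630);s,t=s[k],t[k];print("t range",t.min(),t.max())
for i in range(3):
    for j in range(3):
        a=-154+55*i+5+15*j;m=(t>a)&(t<a+15);print(i,j,np.round([s[m].min(),s[m].max()],1))
E
```

```text
[563.7 -12.8 165.9  91.2 -83.9] 2990 s,t [559.3 -71.7]
bookend/reel 374 [ 518.6 -105.8  189.4   10.3    6. ]
bookend/reel 372 [474.9 312.6  47.7  46.9 -30. ]
rail 968 [602.2 111.9 479.7  13.  -84.1]
meter 1151 [753.3 -10.4  98.8  77.7  -4.6]
t range -154.5805847499479 11.32597304507088
0 0 [514.  604.4]
0 1 [514.2 604.5]
0 2 [514.  604.9]
1 0 [514.1 604.6]
1 1 [514.  604.4]
1 2 [513.6 603.4]
2 0 [513.8 604.6]
2 1 [513.9 603.5]
2 2 [514.2 604.7]
```

View pics/m4.png

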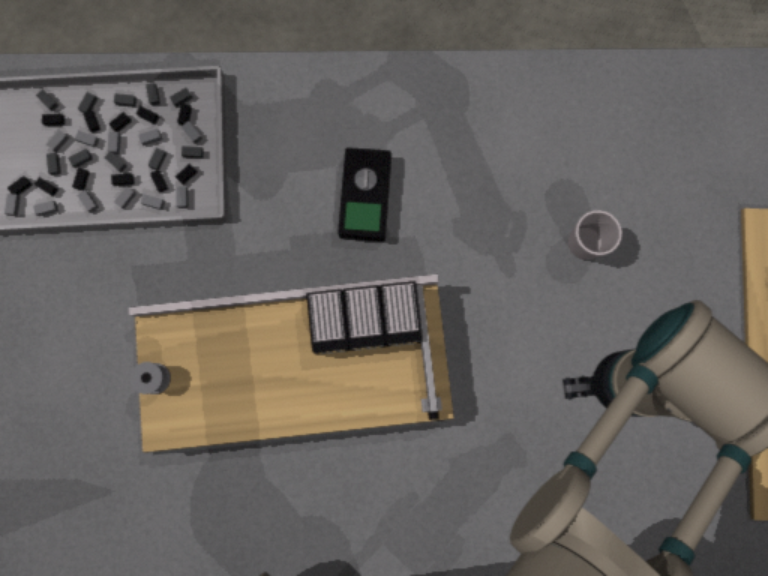

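The row at (310–418, 283–352) is tight: 165.9 mm wide against a nominal 165. It sits flush with the rail and the bookend, and the bystanders haven't moved.

```bash
python3 -c "
from bench import manip
print(manip.hand_in())"
```

```text
the job is handed in; nothing more can be done
None
```

All three modules stand in one tight row, flush with the back rail and against the bookend; I handed the job in at about 32 s, and no verdict came back.

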